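Close the joint in a guitar centre-block glue-up jig and bolt it

TASK

Take the pale maple block from the sloping rack and set it down, without dropping it, flat in the bay of the glue-up jig, in line with the block already clamped there, and push it up so that their end faces meet flush with no gap. Then shoot the jig's barrel bolt (draw it back first if it is in the way) fully home into its brass keeper behind the block. Leave the walnut block in the rack and do not disturb the other things on the bench.

Things in the scene. Friction and masses are not known exactly. Their poses are not given: they have to be found in the camera images.
- maple_block: Pale maple block to be moved, loose, 90 (x) x 46 (y) x 40 (z) mm, about 120 g. Origin: centre of its 90 x 46 underside; x runs along its length, z out of its top. It starts lying on the rack's slope, tilted 28 degrees. Its two ends are alike.
- walnut_block: Dark walnut block of the same size and axes, loose, in the rack's other place; must stay there.
- rack: Blue sloping rack, fixed. Origin on the table under the slope's middle. The slope (116 x 216 mm) rises 28 degrees towards its +x; at the origin it is 52 mm high. A lip 8 mm high at the low edge holds the blocks, at about y = +48 and -48 mm. A 10 mm steel bar along y (x = 24, z = 143 mm, posts at y = +-113) hangs over the high part: a vertical gripper meets it, so tilt the tool square to the slope.
- jig: Glue-up jig, fixed: green bed x -115 to 105, y -125 to 105, 12 mm thick. Origin on the table. A maple front half, 40 mm high, is fixed at x 15 to 95, y 24 to 70, under a dark strap clamp (x 63 to 93, to z = 76). The bay for the loose block is x -75 to 15, y 24 to 70. Behind it the bolt, 10 mm thick, runs along y at x = -82.5, z = 26, in steel guides (to z = 36) at y 0 to 10 and -120 to -112.
- joint_face (a point): Foot of the end face of the fixed front half, in the middle of its width, on the bed's top (12 mm above the table); axes as the jig's. The end face looks to -x. The butted block's origin belongs 45 mm from here to -x, its length along x.
- keeper (a point): Centre of the brass keeper, 16 mm long along y, at the far (+y) side of the bay, up to z = 36 mm; axes as the jig's. The bolt's tip belongs inside it.
- bolt_knob (a point): Grip point on the bolt's upright red knob, a pin 14 mm across, 10 mm below its top and 58 mm above the table; moves with the bolt; axes as the jig's. Fingertips here clear the guides by about 3 mm. The bolt's tip is 111 mm from the knob towards +y. Fully home, the block is near: open the fingers only a little, or grip along x.
- bolt (a joint): Travel of the bolt (m) towards the jig's +y: 0 drawn back (tip 7 mm short of the bay's side), 0.072 fully home in the keeper. It slides stiffly (1.5 N), stays where it is left, and its side clears the butted block by 2.5 mm.
- glue: White glue bottle, bystander, 52 mm across, 100 mm high, stands between rack and jig; origin at the centre of its foot.
- screw_box: Open cardboard box of screws, bystander, 120 x 75 x 35 mm; origin under its centre.
- tin: Small aluminium tin, bystander, 42 mm across, 48 mm high, stands on the jig's bed; origin at the centre of its foot.
- pickup: Black guitar pickup with six steel pole screws, bystander, 84 x 38 x 22 mm, lying between rack and jig; origin under its centre.
Things that resemble listed ones, but are neither listed nor needed, are in the scene too. Leave any purple look-alike of the maple_block alone.

How it is judged:
By the outcome, as a careful person would: the job done as asked, in the order asked, and still so for the second after the job is handed in, with the robot touching nothing.
It also fails if it takes over 72 s, if anything falls off the work surface, if the arm or the gripper's body presses on something with over 40 N, if the wrist force passes 120 N, or if a joint passes its speed limit or range.

ROBOT

A 6-joint arm with a two-finger parallel gripper is mounted at the origin on the work surface. World frame = base frame: x ahead of the robot, y to its left, z up, the work surface at z = 0. Lengths are in m, angles in degrees, forces in N, time in s.
With the tool pointing down it reaches from about 0.3 to 0.85 m from the base axis. Payload 4.2 kg.
Tool frame: the origin (TCP) lies midway between the tips of the shut fingers; the grasp point (between the pads) lies 19 mm behind it; z points along the fingers, y is the line along which they close (so a half turn about z gives the same grasp; the last joint's range is limited). The gripper opens to 91 mm and grips with 3 to 60 N. Pads are 32 mm wide; open, the fingers measure 118 mm over their backs; the gripper's body (76 mm by 178 mm) begins 60 mm behind the grasp point.
Start: joints at [68.411, 18.312, 89.639, -0, 72.044, -1.146], TCP at [0.201, 0.539, 0.214] pointing down, gripper open.
Joint ranges: [-177.97, 177.97], [-48.28, 115.42], [12.27, 149.76], [-77.06, 257.06], [2.81, 150.46], [-146.56, 146.56]. Speed limits (degrees/s): [147.25, 147.25, 180, 180, 180, 180].

INTERFACE

Orientations are given as [roll, pitch, yaw] about the fixed x, y, z axes, in that order (R = Rz(yaw) Ry(pitch) Rx(roll)).
In Python, from rig import reach, move_l, movej, move_gripper, dwell, solve_ik, snapshot, get_calibration, Unreachable, job_done, read_t, read_q, read_joint_vel, read_tau, read_tcp_pos, read_orientation, read_ft_force, read_moment, read_gripper_width, read_gripper_force gives the robot as it stands. The module is installed in compiled form; this text tells all that it offers. Calls block until the motion is done:
- reach(position, orientation): joint-space move of the TCP to a pose.
- move_l(position, rate=0.15, rot=None, until_force=None): straight line of the TCP; rot=None keeps the orientation; rate is the mean speed in m/s. With until_force (N) it stops when the force on the tool has changed by that much, and returns True; else False.
- movej(angles): joint-space move.
- move_gripper(opening, grip_force=None): finger opening in m; grip_force is the grip in N (None keeps the last); returns when the fingers have stopped.
- dwell(seconds).
- solve_ik(position, orientation): joint angles nearest the present ones, or None.
- snapshot(name): name is "scene" or "top" or "wrist"; returns the picture (384x512x3 uint8, red, green, blue); there is no depth.
- get_calibration(name): a dict with "fx", "fy", "cx", "cy" (pixels), "T" (4x4, takes a point from camera to world coordinates); the wrist camera has in their place "hand_eye" (4x4, takes a point from camera to tool coordinates, whose origin is the TCP and whose axes are the flange's). Camera axes: x right, y up, looking along -z (the intrinsics and any distortion apply to the point x, -y, -z); pixel columns grow to the right and rows downward; lengths in m; the calibration is good to about 2 mm. A picture is of the moment at which its call begins: read the wrist's pose just before it. get_calibration takes no time and is no camera call.
A pose or a line that the arm cannot do raises Unreachable and nothing moves.
- job_done(): hands the job in; it is judged then, once.
Readings, each from a call of its own:
- read_t(): time.
- read_q(): joint angles.
- read_joint_vel(): joint speeds.
- read_tau(): joint torques, N m.
- read_tcp_pos(): TCP position.
- read_orientation(): TCP orientation.
- read_ft_force(): force on the tool from outside, world axes, zero at the start.
- read_moment(): the same for the moment, N m.
- read_gripper_width(): finger opening in m.
- read_gripper_force(): force on a finger pad.
Only numpy, scipy, OpenCV 4.12 (cv2) and the standard library are available. Lean on these libraries where they do the work, as an engineer would, in place of code of your own. Each camera call takes 0.05 s, during which the arm holds its last target. There are 200 camera calls.

## Working session

There is one attempt and no reset: what is moved stays moved. The work goes in short steps, each a Python script; the robot and the scene stay as the last script left them, time stands still between calls to the robot, and variables do not carry over. Pictures are saved under pics/ and viewed, at most 10 in all, crops included, and the job is handed in when it is done.

```bash
mkdir -p pics; ls
python3 - <<'E'
from rig import *
import cv2,numpy as np
print(read_t())
for n in ("scene","top","wrist"):
    c=get_calibration(n); print(n,{k:(np.round(v,4).tolist()) for k,v in c.items()})
a=snapshot("scene");b=snapshot("top")
for n,i in(("scene",a),("top",b)):
    cv2.imwrite(f"pics/{n}_raw.png",i[:,:,::-1])
    cv2.imwrite(f"pics/{n}_v.png",cv2.resize(i[:,:,::-1],(800,600),interpolation=cv2.INTER_CUBIC))
E
```

```text
pics
0.0
scene {'fx': 452.0357, 'fy': 452.0357, 'cx': 258.6705, 'cy': 188.0572, 'T': [[0.5549, -0.4363, 0.7084, 1.4272], [0.8319, 0.2852, -0.476, -0.5989], [0.0056, 0.8534, 0.5212, 0.7264], [0.0, 0.0, 0.0, 1.0]]}
top {'fx': 358.1286, 'fy': 358.1286, 'cx': 255.3389, 'cy': 187.3087, 'T': [[-0.0084, 0.9998, -0.0202, 0.5192], [-0.9998, -0.0087, -0.0166, -0.0141], [-0.0168, 0.02, 0.9997, 1.0575], [0.0, 0.0, 0.0, 1.0]]}
wrist {'fx': 289.803, 'fy': 289.803, 'cx': 249.8212, 'cy': 193.9196, 'hand_eye': [[-0.0, 0.9623, 0.2721, 0.0775], [1.0, -0.0002, 0.0007, 0.0001], [0.0007, 0.2721, -0.9623, -0.1706], [0.0, 0.0, 0.0, 1.0]]}
```

View pics/scene_v.png

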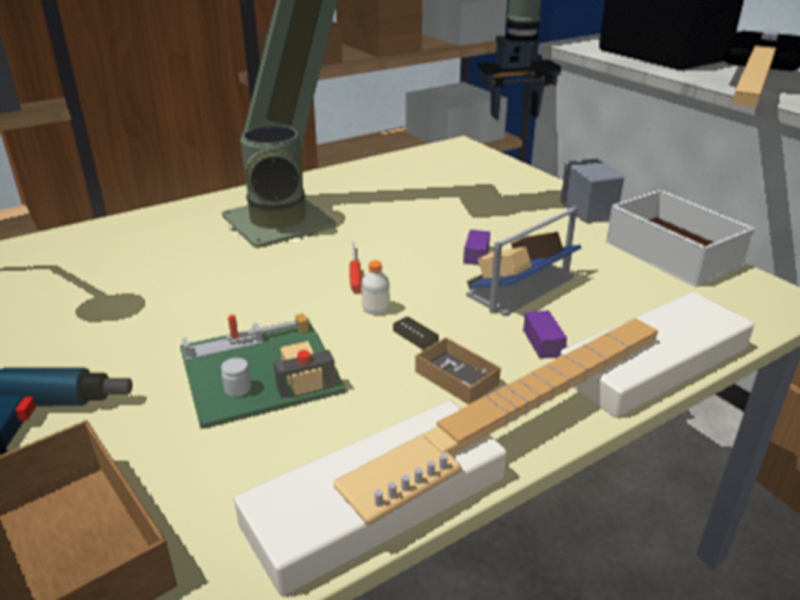

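View pics/top_v.png

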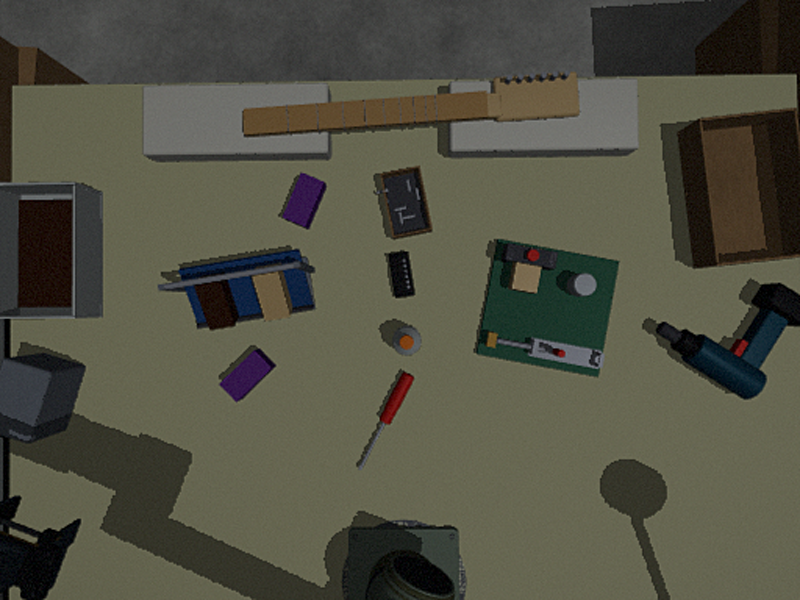

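Scene: rack with walnut (left) and maple (right) at top-view (272,293). The jig is at (550,310), with red knob (560,352) and keeper (490,340). The bolt sticks partway into the bay. Next I take coarse positions from the top view.

```bash
cat > h.py <<'E'
from rig import *
import cv2,numpy as np
from scipy.spatial.transform import Rotation as Rn
def RM(o): return Rn.from_euler('xyz',o,degrees=True).as_matrix()
def RPY(R): return Rn.from_matrix(R).as_euler('xyz',degrees=True).tolist()
def cam(name,pose=None):
    c=get_calibration(name)
    if name=="wrist":
        T=np.eye(4);T[:3,:3]=RM(pose[1]);T[:3,3]=pose[0];c["T"]=T@np.array(c["hand_eye"])
    c["T"]=np.array(c["T"]);return c
def ray(c,u,v):
    d=np.array([(u-c["cx"])/c["fx"],-(v-c["cy"])/c["fy"],-1.]);return c["T"][:3,3],c["T"][:3,:3]@d
def onz(c,u,v,z):
    o,d=ray(c,u,v);return o+d*(z-o[2])/d[2]
def proj(c,p):
    q=c["T"][:3,:3].T@(np.asarray(p)-c["T"][:3,3]);return np.array([c["cx"]+c["fx"]*q[0]/-q[2],c["cy"]+c["fy"]*q[1]/q[2]])
def blobs(img,lo,hi,amin=15):
    hsv=cv2.cvtColor(img,cv2.COLOR_RGB2HSV);m=cv2.inRange(hsv,np.array(lo),np.array(hi))
    cs,_=cv2.findContours(m,cv2.RETR_EXTERNAL,cv2.CHAIN_APPROX_NONE)
    return m,sorted([k for k in cs if cv2.contourArea(k)>=amin],key=cv2.contourArea,reverse=True)
def wshot(fn):
    pose=(read_tcp_pos(),read_orientation());i=snapshot("wrist")
    cv2.imwrite(f"pics/{fn}.png",i[:,:,::-1]);np.savez(f"pics/{fn}.npz",p=pose[0],o=pose[1],img=i)
    return i,cam("wrist",pose)
def load(fn):
    d=np.load(f"pics/{fn}.npz");return d["img"],cam("wrist",(d["p"],d["o"]))
E
python3 - <<'E'
from h import *
i=cv2.imread("pics/top_raw.png")[:,:,::-1].copy();c=cam("top")
hsv=cv2.cvtColor(i,cv2.COLOR_RGB2HSV)
for n,(x,y) in dict(green=(590,320),blue=(240,290),maple=(272,293),fixed=(524,280),table=(450,450),keeper=(490,340),knob=(559,353)).items(): print(n,hsv[int(y*.64),int(x*.64)])
for n,lo,hi,z in(("green",(60,90,20),(90,255,200),.012),("blue",(105,120,40),(125,255,255),.05),("red",(0,190,60),(8,255,255),.065),("red2",(174,150,60),(180,255,255),.065),("maple",(10,60,120),(25,160,255),.09)):
    m,cs=blobs(i,lo,hi,6)
    for k in cs[:4]:
        r=cv2.minAreaRect(k);print(n,cv2.contourArea(k),np.round(r[0],1),np.round(onz(c,*r[0],z),3),[np.round(onz(c,*p,z)[:2],3).tolist() for p in cv2.boxPoints(r)])
E
```

```text
green [ 77 121  57]
blue [107 219  63]
maple [ 19  99 108]
fixed [ 19  84 122]
table [ 31  56 104]
keeper [ 19 168 112]
knob [  0 238  73]
green 4882.0 [349.9 196.4] [ 0.512 -0.271  0.012] [[0.427, -0.138], [0.64, -0.18], [0.596, -0.405], [0.384, -0.362]]
blue 306.0 [155.8 189.1] [0.537 0.284 0.05 ] [[0.566, 0.314], [0.578, 0.275], [0.508, 0.254], [0.496, 0.293]]
blue 270.5 [190.4 183.3] [0.552 0.186 0.05 ] [[0.582, 0.213], [0.591, 0.178], [0.523, 0.159], [0.514, 0.194]]
blue 215.0 [152.8 167.6] [0.598 0.292 0.05 ] [[0.597, 0.405], [0.62, 0.183], [0.599, 0.181], [0.575, 0.402]]
blue 110.5 [124.5 194.1] [0.524 0.373 0.05 ] [[0.554, 0.394], [0.56, 0.378], [0.493, 0.353], [0.487, 0.368]]
red 177.0 [253.4 254.7] [0.353 0.009 0.065] [[0.316, 0.04], [0.399, -0.005], [0.39, -0.022], [0.307, 0.023]]
red 28.0 [474.  222.3] [ 0.438 -0.596  0.065] [[0.43, -0.583], [0.453, -0.599], [0.446, -0.608], [0.424, -0.593]]
red 28.0 [341. 163.] [ 0.604 -0.235  0.065] [[0.613, -0.227], [0.613, -0.243], [0.596, -0.243], [0.596, -0.227]]
red 6.5 [358.5 225.5] [ 0.432 -0.281  0.065] [[0.436, -0.277], [0.436, -0.285], [0.427, -0.285], [0.427, -0.277]]
maple 227.0 [336.7 177.4] [ 0.563 -0.217  0.09 ] [[0.546, -0.192], [0.589, -0.201], [0.581, -0.243], [0.538, -0.233]]
```

```bash
python3 - <<'E'
from h import *
print(read_orientation())
for fn,p in(("jig",[.51,-.25,.27]),("rack",[.53,.235,.30])):
    for yaw in (0,180,90,-90):
        q=solve_ik(p,[180,0,yaw]); print(fn,yaw,None if q is None else np.round(q,0))
E
python3 - <<'E'
from h import *
for fn,p in(("jig",[.51,-.25,.27]),("rack",[.53,.235,.30])):
    reach(p,[180,0,180] if solve_ik(p,[180,0,180]) is not None else [180,0,0]); dwell(.3); wshot(fn); print(fn,read_t(),read_tcp_pos(),read_orientation())
a=cv2.imread("pics/jig.png");b=cv2.imread("pics/rack.png")
for n,x in(("jig",a),("rack",b)):cv2.imwrite(f"pics/{n}_v.png",cv2.resize(x,(800,600),interpolation=cv2.INTER_CUBIC))
E
```

```text
[-1.79910397e+02  5.84900114e-05  1.59559030e+02]
jig 0 [-27.  16.  85.  -0.  79.  63.]
jig 180 [ -27.   16.   85.    0.   79. -117.]
jig 90 [-27.  16.  85.   0.  79. -27.]
jig -90 None
rack 0 [ 23.  17.  80.  -0.  84. 113.]
rack 180 [ 23.  17.  80.   0.  84. -67.]
rack 90 [23. 17. 80. -0. 84. 23.]
rack -90 None
jig 3.4333 [ 0.51008845 -0.24981301  0.27001023] [ 1.79999156e+02  2.23622003e-03 -1.79980506e+02]
rack 5.5583 [0.53016508 0.23459031 0.29996504] [-1.79998285e+02 -4.16181454e-03  1.79956548e+02]
```

View pics/jig_v.png

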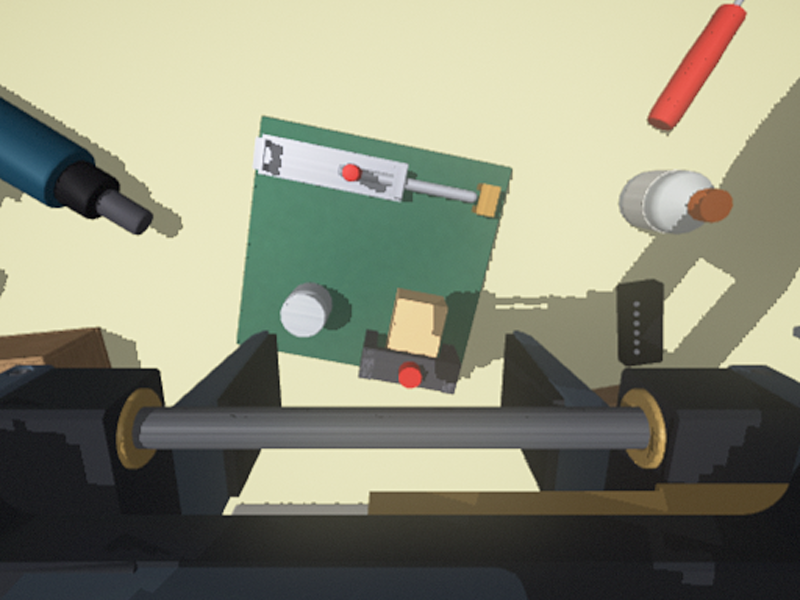

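View pics/rack_v.png

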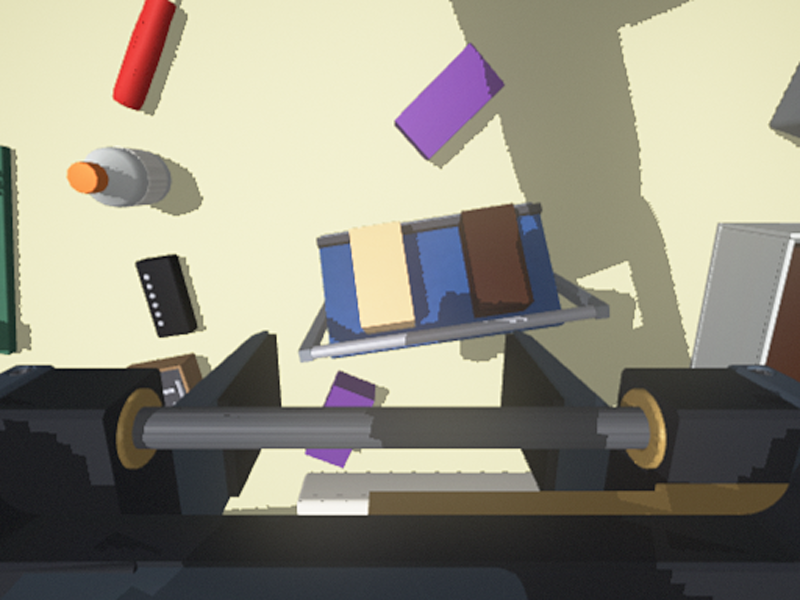

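The wrist views show everything. In the jig view, the knob is at (351,172), the keeper at (488,200), the bolt extends across the bay, and the fixed half's top is at (418,325). In the rack view, the maple top has corners near (350,228), (402,222), (413,325) and (362,330), and the bar runs from (302,355) to (607,310).

Run:
```python
from h import *
s=.64
i,c=load("jig")
hsv=cv2.cvtColor(i,cv2.COLOR_RGB2HSV)
P=lambda u,v:(int(v*s),int(u*s))
print({k:hsv[P(*v)].tolist() for k,v in dict(green=(300,230),top=(415,325),end=(420,296),keeper=(488,200),knob=(351,172),bolt=(430,187)).items()})
def show(n,k,z):
    r=cv2.minAreaRect(k);b=cv2.boxPoints(r);w=np.array([onz(c,*p,z)[:2] for p in b])
    e=np.diff(np.vstack([w,w[:1]]),axis=0);print(n,cv2.contourArea(k),np.round(onz(c,*r[0],z),4),"corners",np.round(w,3).tolist(),"len",np.round(np.linalg.norm(e,axis=1),4)[:2],"dir",np.round(np.degrees(np.arctan2(e[:,1],e[:,0])),1)[:2])
m,cs=blobs(i,(60,60,40),(95,255,255),200);
k=cs[0];W=np.array([onz(c,*p[0],.012)[:2] for p in k])
# edge fits with image-window selection (800-px coords)
def edge(sel,name,k=k,z=.012):
    q=np.array([p[0] for p in k]);q=q[sel(q/s)]
    w=np.array([onz(c,*p,z)[:2] for p in q],np.float32);vx,vy,x0,y0=cv2.fitLine(w,cv2.DIST_HUBER,0,.001,.001).ravel()
    print(name,len(q),"dir",round(np.degrees(np.arctan2(vy,vx))%180,2),"pt",np.round([x0,y0],4));return np.array([x0,y0]),np.array([vx,vy])
line=lambda a,b:(lambda q:np.abs(np.cross(np.subtract(b,a),q-np.array(a))/np.hypot(*np.subtract(b,a)))<6)
inr=lambda a,b:(lambda q:line(a,b)(q)&(((q-np.array(a))@np.subtract(b,a))/np.dot(np.subtract(b,a),np.subtract(b,a))>.05)&(((q-np.array(a))@np.subtract(b,a))/np.dot(np.subtract(b,a),np.subtract(b,a))<.95))
edge(inr((262,117),(512,168)),"x-115 edge");edge(inr((262,117),(238,343)),"y-125 edge");edge(inr((512,168),(487,290)),"y+105 edge")
for n,lo,hi,z in(("top",(15,40,200),(28,140,255),.052),("end",(12,50,90),(25,160,190),.05),("keeper",(14,140,80),(24,255,255),.036),("red",(0,170,100),(6,255,255),.068)):
    m,cs=blobs(i,lo,hi,20)
    for k in cs[:6]:
        (x,y),_,_=cv2.minAreaRect(k)
        if 230<x/s<520 and y/s<400: show(n+str(np.round([x/s,y/s])),k,z)
i,c=load("rack")
a,b=onz(c,300*s,355*s,.143),onz(c,608*s,311*s,.143);d=(b-a)[:2];L=np.hypot(*d);yaw=np.degrees(np.arctan2(-d[0],d[1]))
print("bar",a,b,L,"yaw",yaw)
xr=np.array([np.cos(np.radians(yaw)),np.sin(np.radians(yaw))]);o=((a+b)/2)[:2]-.024*xr;print("rack o",o)
n=np.array([-np.sin(np.radians(28))*xr[0],-np.sin(np.radians(28))*xr[1],np.cos(np.radians(28))])
p0=np.array([*o,.052])
def onpl(u,v,h):
    O,D=ray(c,u,v);return O+D*(((p0+h*n)-O)@n)/(D@n)
ex=np.array([np.cos(np.radians(28))*xr[0],np.cos(np.radians(28))*xr[1],np.sin(np.radians(28))]);ey=np.cross(n,ex)
def rk(p): return np.round([(p-p0)@ex,(p-p0)@ey,(p-p0)@n],4)
m,cs=blobs(i,(15,30,190),(28,140,255),200)
for k in cs:
    r=cv2.minAreaRect(k);x,y=r[0]
    if 330<x/s<430 and 210<y/s<340:
        q=cv2.approxPolyDP(k,5,True)[:,0];print("maple",(q/s).round().tolist(),[rk(onpl(*p,.04)).tolist() for p in q])
        print("box",[rk(onpl(*p,.04)).tolist() for p in cv2.boxPoints(r)])
for u,v in((319,238),(540,206),(332,342),(560,322)):print("slope corner",rk(onpl(u*s,v*s,0.0)))
```

```text
{'green': [75, 91, 132], 'top': [21, 82, 236], 'end': [20, 84, 127], 'keeper': [18, 131, 207], 'knob': [1, 166, 239], 'bolt': [115, 13, 211]}<stdin>:17: DeprecationWarning: Arrays of 2-dimensional vectors are deprecated. Use arrays of 3-dimensional vectors instead. (deprecated in NumPy 2.0)
Traceback (most recent call last):
cv2.error: OpenCV(4.12.0) /io/opencv/modules/imgproc/src/linefit.cpp:618: error: (-215:Assertion failed) npoints2 >= 0 || npoints3 >= 0 in function 'fitLine'
```

```bash
cat > m.py <<'E'
from h import *
s=.64
i,c=load("jig")
def show(n,k,z):
    r=cv2.minAreaRect(k);b=cv2.boxPoints(r);w=np.array([onz(c,*p,z)[:2] for p in b])
    e=np.diff(np.vstack([w,w[:1]]),axis=0);print(n,cv2.contourArea(k),np.round(onz(c,*r[0],z),4),"corners",np.round(w,3).tolist(),"len",np.round(np.linalg.norm(e,axis=1),4)[:2],"dir",np.round(np.degrees(np.arctan2(e[:,1],e[:,0])),1)[:2])
m,cs=blobs(i,(60,60,40),(95,255,255),200)
k=[k for k in cs if cv2.pointPolygonTest(k,(300*s,230*s),False)>0][0]
def edge(a,b,name,z=.012):
    q=np.array([p[0] for p in k],float);a=np.array(a)*s;d=np.array(b)*s-a;r=q-a;t=r@d/(d@d);h=np.abs(r[:,0]*d[1]-r[:,1]*d[0])/np.hypot(*d)
    q=q[(h<5)&(t>.06)&(t<.94)]
    w=np.array([onz(c,*p,z)[:2] for p in q],np.float32);vx,vy,x0,y0=cv2.fitLine(w,cv2.DIST_HUBER,0,.001,.001).ravel()
    print(name,len(q),"dir",round(np.degrees(np.arctan2(vy,vx))%180,2),"pt",np.round([x0,y0],4))
edge((262,117),(512,168),"x-115 edge");edge((262,117),(238,343),"y-125 edge");edge((512,168),(487,290),"y+105 edge")
for n,lo,hi,z in(("top",(15,40,200),(28,110,255),.052),("end",(12,50,90),(25,160,190),.05),("keeper",(14,115,80),(24,255,255),.036),("red",(0,130,100),(6,255,255),.068)):
    m,cs=blobs(i,lo,hi,20)
    for k in cs[:6]:
        (x,y),_,_=cv2.minAreaRect(k)
        if 230<x/s<520 and y/s<400: show(n+str(np.round([x/s,y/s])),k,z)
i,c=load("rack")
a,b=onz(c,300*s,355*s,.143),onz(c,608*s,311*s,.143);d=(b-a)[:2];L=np.hypot(*d);yaw=np.degrees(np.arctan2(-d[0],d[1]))
print("bar",a,b,L,"yaw",yaw)
xr=np.array([np.cos(np.radians(yaw)),np.sin(np.radians(yaw))]);o=((a+b)/2)[:2]-.024*xr;print("rack o",o)
S,C=np.sin(np.radians(28)),np.cos(np.radians(28))
n=np.array([-S*xr[0],-S*xr[1],C]);ex=np.array([C*xr[0],C*xr[1],S]);ey=np.cross(n,ex);p0=np.array([*o,.052])
def onpl(u,v,h):
    O,D=ray(c,u,v);return O+D*(((p0+h*n)-O)@n)/(D@n)
def rk(p): return np.round([(p-p0)@ex,(p-p0)@ey,(p-p0)@n],4)
m,cs=blobs(i,(15,30,190),(28,140,255),200)
for k in cs:
    r=cv2.minAreaRect(k);x,y=r[0]
    if 330<x/s<430 and 210<y/s<340:
        q=cv2.approxPolyDP(k,4,True)[:,0];print("maple",(q/s).round().tolist(),[rk(onpl(*p,.04)).tolist() for p in q])
        print("box",[rk(onpl(*p,.04)).tolist() for p in cv2.boxPoints(r)])
for u,v in((319,238),(540,206),(332,342),(560,322)):print("slope corner",rk(onpl(u*s,v*s,0.0)))
E
python3 m.py
```

```text
Traceback (most recent call last):
  File "m.py", line 14, in <module>
    edge((262,117),(512,168),"x-115 edge");edge((262,117),(238,343),"y-125 edge");edge((512,168),(487,290),"y+105 edge")
    ~~~~^^^^^^^^^^^^^^^^^^^^^^^^^^^^^^^^^^
  File "m.py", line 12, in edge
    w=np.array([onz(c,*p,z)[:2] for p in q],np.float32);vx,vy,x0,y0=cv2.fitLine(w,cv2.DIST_HUBER,0,.001,.001).ravel()
                                                                    ~~~~~~~~~~~^^^^^^^^^^^^^^^^^^^^^^^^^^^^^^
cv2.error: OpenCV(4.12.0) /io/opencv/modules/imgproc/src/linefit.cpp:618: error: (-215:Assertion failed) npoints2 >= 0 || npoints3 >= 0 in function 'fitLine'
```

```bash
sed -i 's/^k=\[k for.*/k=np.vstack([k for k in cs if 230<k[:,0,0].mean()\/s<520 and k[:,0,1].mean()\/s<380])/' m.py; python3 m.py
```

```text
x-115 edge 140 dir 78.85 pt [ 0.4048 -0.2526]
y-125 edge 119 dir 168.77 pt [ 0.5082 -0.3872]
y+105 edge 56 dir 169.03 pt [ 0.478  -0.1514]
top[420. 170.] 40025.5 [ 0.4289 -0.2256  0.052 ] corners [[0.387, -0.57], [0.25, 0.02], [0.473, 0.141], [0.671, -0.558]] len [0.6061 0.254 ] dir [103.1  28.5]
top[389. 382.] 2091.5 [ 0.6195 -0.2508  0.052 ] corners [[0.643, -0.358], [0.59, -0.353], [0.597, -0.147], [0.65, -0.145]] len [0.0528 0.2064] dir [174.6  88.3]
top[416. 327.] 824.0 [ 0.5647 -0.2263  0.052 ] corners [[0.584, -0.253], [0.537, -0.244], [0.546, -0.201], [0.594, -0.208]] len [0.0482 0.0439] dir [169.3  78.3]
end[417. 323.] 295.0 [ 0.562  -0.2255  0.05  ] corners [[0.586, -0.255], [0.529, -0.244], [0.538, -0.197], [0.597, -0.207]] len [0.0589 0.0478] dir [168.8  77.9]
keeper[486. 200.] 197.5 [ 0.4534 -0.1665  0.036 ] corners [[0.464, -0.178], [0.439, -0.173], [0.443, -0.155], [0.468, -0.16]] len [0.0252 0.0182] dir [168.4  76.6]
red[409. 374.] 176.5 [ 0.6041 -0.2327  0.068 ] corners [[0.593, -0.243], [0.593, -0.223], [0.616, -0.223], [0.616, -0.242]] len [0.0194 0.0228] dir [90.   1.1]
red[351. 173.] 80.0 [ 0.4307 -0.2808  0.068 ] corners [[0.434, -0.289], [0.423, -0.285], [0.427, -0.272], [0.438, -0.276]] len [0.0118 0.0135] dir [159.4  72.2]
bar [0.58731244 0.16421072 0.143     ] [0.55177583 0.39882226 0.143     ] 0.23728763602979472 yaw 8.613118719429547
rack o [0.54581481 0.27792221]
slope corner [-0.0569 -0.1073  0.    ]
slope corner [-0.0549  0.1088  0.    ]
slope corner [ 0.047  -0.1054  0.    ]
slope corner [ 0.0585  0.1039 -0.    ]
```

```bash
python3 - <<'E'
import re
t=open("m.py").read()
t=t.replace("m,cs=blobs(i,(15,30,190),(28,140,255),200)","h=cv2.cvtColor(i,cv2.COLOR_RGB2HSV);print([h[int(v*s),int(u*s)].tolist() for u,v in((380,280),(375,235),(385,327),(300,200),(260,280))]);m,cs=blobs(i,(12,55,190),(24,140,255),200)")
t=t.replace("for k in cs:","for k in cs:\n    print(cv2.contourArea(k),np.array(cv2.minAreaRect(k)[0])/s)")
open("m.py","w").write(t)
E
python3 m.py | sed -n '/rack o/,$p'
```

```text
rack o [0.54581481 0.27792221]
[[23, 67, 247], [22, 70, 246], [17, 84, 157], [29, 36, 241], [28, 36, 242]]
2070.0 [379.92627621 273.98765087]
maple [[398.0, 222.0], [348.0, 230.0], [362.0, 327.0], [412.0, 319.0]] [[-0.0445, -0.028, 0.04], [-0.0444, -0.0728, 0.04], [0.0437, -0.0708, 0.04], [0.0432, -0.0281, 0.04]]
box [[-0.0462, -0.0748, 0.04], [-0.046, -0.0273, 0.04], [0.0443, -0.0271, 0.04], [0.0445, -0.0722, 0.04]]
slope corner [-0.0569 -0.1073  0.    ]
slope corner [-0.0549  0.1088  0.    ]
slope corner [ 0.047  -0.1054  0.    ]
slope corner [ 0.0585  0.1039 -0.    ]
```

Block pose in slope frame: centre (-0.001, -0.050), size 90×45.5, which agrees with the description. The jig is at yaw -11.15° and the bolt travel is about 61 mm, so I draw the bolt back first and then grasp the maple.

```bash
cat >> h.py <<'E'
JY=-11.15;_a=np.radians(JY);jx=np.array([np.cos(_a),np.sin(_a),0]);jy=np.array([-np.sin(_a),np.cos(_a),0])
J0=.560*jx-.159*jy
def jig(x,y,z): return (J0+x*jx+y*jy+[0,0,z]).tolist()
def tojig(p): p=np.asarray(p)-J0; return np.round([p@jx,p@jy,p[2]],4)
OV=[180,0,180+JY]
_r=np.radians(8.6);S,C=np.sin(np.radians(28)),np.cos(np.radians(28))
rex=np.array([C*np.cos(_r),C*np.sin(_r),S]);rn=np.array([-S*np.cos(_r),-S*np.sin(_r),C]);rey=np.cross(rn,rex)
R0=np.array([.5458,.2779,.052])
def rack(x,y,h): return (R0+x*rex+y*rey+h*rn).tolist()
OR=RPY(np.column_stack([-rex,rey,-rn]))
E
python3 - <<'E'
from h import *
k=np.array([.4307,-.2808,0]);kj=tojig(k);print(kj)
move_gripper(.04,10)
reach((k+[0,0,.13]).tolist(),OV)
move_l((k+[0,0,.039]).tolist(),.1,until_force=8)
print("z",read_tcp_pos(),read_t())
move_gripper(.0,10);print("w",read_gripper_width(),read_gripper_force(),read_ft_force())
p=np.array(read_tcp_pos());print(move_l((p-.068*jy).tolist(),.06,until_force=8),tojig(read_tcp_pos()),read_ft_force(),read_t())
E
```

```text
[-0.0831 -0.0332  0.    ]
z [ 0.43117987 -0.28107714  0.03954758] 9.5083
w 0.013390197938488752 10.000157654285431 [-0.5068253  -0.20629171  1.63139859]
True [-0.083  -0.0938  0.0392] [1.00880111 1.3740894  3.58276488] 10.9667
```

```bash
python3 - <<'E'
from h import *
move_gripper(.035)
p=np.array(read_tcp_pos());move_l((p+[0,0,.12]).tolist(),.2)
print(OR)
move_gripper(.072)
x,y=-.001,-.050
reach(rack(x,y,.15),OR)
move_l(rack(x,y,.10),.1); i,c=wshot("pre"); print(read_t())
print(move_l(rack(x,y,.005),.08,until_force=6),read_ft_force())
move_gripper(.03,20);print(read_gripper_width(),read_gripper_force(),read_ft_force(),read_t(), [np.round((np.array(read_tcp_pos())-R0)@e,4) for e in(rex,rey,rn)])
wshot("grip")
E
cd pics; python3 -c "
import cv2,numpy as np
a=cv2.imread('grip.png');b=cv2.imread('pre.png');cv2.imwrite('gp.png',np.hstack([cv2.resize(b,(400,300)),cv2.resize(a,(400,300))]))"
```

```text
[-180.0, 28.000000000000014, -171.40000000000003]
15.6833
False [ 0.28960944 -0.61436065  1.07784572]
0.04625985363727155 19.983578324317932 [-1.45678332  0.12058351  3.36368803] 17.5417 [np.float64(-0.0008), np.float64(-0.0499), np.float64(0.0052)]
```

View pics/gp.png

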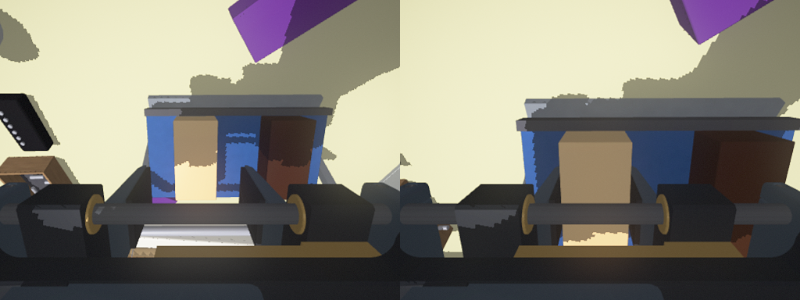

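Block gripped at 46.3 mm width, centred between the pads. Now I lift it, turn the tool so the camera looks from the fixed half's side, and hover over the bay.

Run:
```python
from h import *
O2=[180,0,JY]
move_l(rack(-.001,-.05,.14),.12)
print(read_gripper_width(),read_tcp_pos(),read_ft_force())
t=jig(-.036,.047,.20);print(np.round(solve_ik(t,O2)))
reach(t,O2)
move_l(jig(-.036,.047,.032),.1); dwell(.3)
wshot("hover");print(read_t(),tojig(read_tcp_pos()),read_gripper_width(),read_ft_force())
i=cv2.imread("pics/hover.png");cv2.imwrite("pics/hover_v.png",cv2.resize(i,(800,600),interpolation=cv2.INTER_CUBIC))
```

```text
0.04591107023506776 [0.48722139 0.21832759 0.17430669] [-0.50876342  0.79240225 -1.29214115]
[-24.  15.  96.  -0.  69.  77.]
23.0417 [-0.0359  0.047   0.0321] 0.0460144734613025 [ 0.68675396  0.38919883 -0.58528956]
```

View pics/hover_v.png

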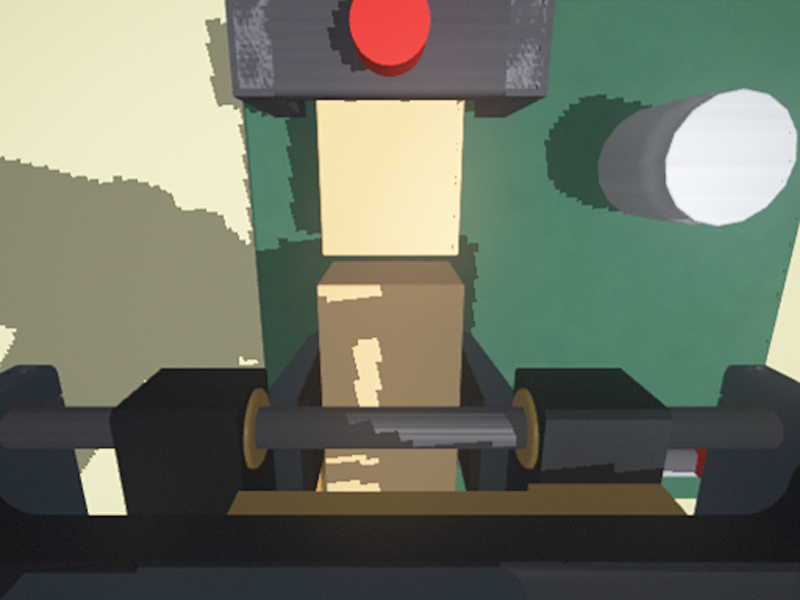

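Both blocks are in view. The fixed half's near edge runs (323,255) to (459,255), and the held block's front top edge runs (318,286) to (464,286).

Run:
```python
from h import *
i,c=load("hover");s=.64
g=cv2.cvtColor(i,cv2.COLOR_RGB2GRAY).astype(float)
def edge(r,c0,c1): # subpixel column of strongest gradient at row r
    d=np.abs(np.diff(cv2.GaussianBlur(i.astype(np.float32),(1,5),0)[r,:,:],axis=0)).sum(1);a=d[c0:c1];k=a.argmax();w=a[max(0,k-1):k+2];return c0+max(0,k-1)+(w*np.arange(len(w))).sum()/w.sum()+.5
for z,rows in((.052,range(70,160,12)),(.067,range(190,250,8))):
    out=[]
    for r in rows:
        l,rr=edge(r,190,220),edge(r,278,305)
        a,b=tojig(onz(c,l,r,z)),tojig(onz(c,rr,r,z));out.append([(a[0]+b[0])/2,(a[1]+b[1])/2,abs(a[1]-b[1])])
    out=np.array(out);f=np.polyfit(out[:,0],out[:,1],1);print(z,np.round(out*1e3,1).tolist(),"slope deg",np.degrees(np.arctan(f[0])))
for u,v,z in((323,255,.052),(459,255,.052),(318,286,.067),(464,286,.067)):print(tojig(onz(c,u*s,v*s,z)))
```

```text
0.052 [[59.8, 47.4, 45.6], [54.4, 47.3, 45.4], [48.8, 47.3, 45.5], [43.2, 47.3, 45.4], [37.4, 47.3, 45.4], [31.5, 47.3, 45.4], [25.4, 47.3, 45.4], [19.2, 47.2, 45.3]] slope deg 0.14064275037165333
0.067 [[3.9, 45.8, 42.7], [-0.2, 47.3, 45.6], [-4.3, 47.2, 45.5], [-8.5, 47.2, 45.6], [-12.7, 47.3, 45.6], [-17.0, 47.1, 45.6], [-21.4, 47.2, 45.7], [-25.8, 47.1, 45.6]] slope deg -1.3658994360318635
[0.0144 0.0697 0.052 ]
[0.0144 0.024  0.052 ]
[0.0073 0.0694 0.067 ]
[0.0073 0.0244 0.067 ]
```

Run:
```python
from h import *
print(move_l(jig(-.036,.047,.011),.03,until_force=4),tojig(read_tcp_pos()),read_ft_force())
p=np.array(read_tcp_pos())
print(move_l((p+.012*jx).tolist(),.02,until_force=10),tojig(read_tcp_pos()),read_ft_force(),read_gripper_width())
dwell(.2);move_gripper(.058);dwell(.2);print(tojig(read_tcp_pos()),read_ft_force(),read_t())
wshot("placed")
i=cv2.imread("pics/placed.png");cv2.imwrite("pics/placed_v.png",cv2.resize(i[60:260,130:380],(750,600),interpolation=cv2.INTER_CUBIC))
```

```text
True [-0.0361  0.047   0.0164] [-0.00344312  0.2071593   1.97056795]
True [-0.036   0.047   0.0165] [-1.22369804 -0.04106749  4.49731004] 0.04560413715707452
[-0.0364  0.0471  0.0162] [ 1.24829143 -0.71532325  0.95289053] 24.6833
```

View pics/placed_v.png

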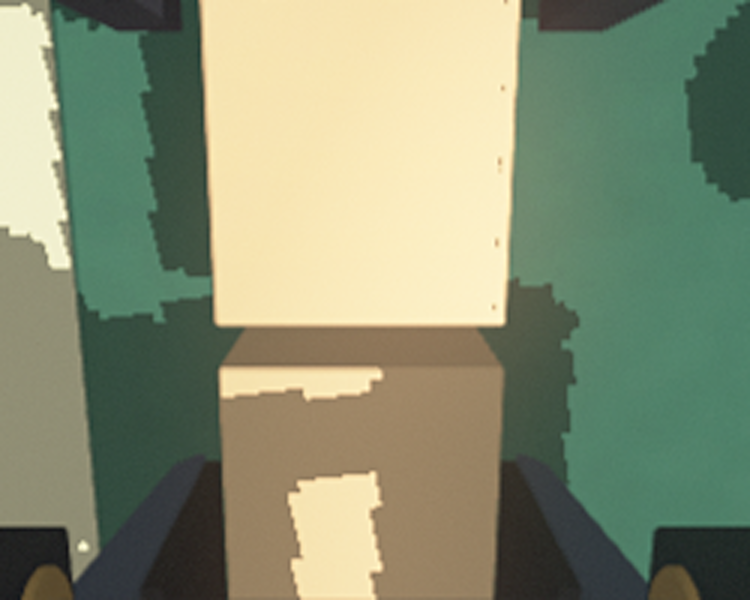

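The block sits on the bed with a gap of about 8 mm; the force stop tripped early on the bed contact. I re-grip and slide it up.

Run:
```python
from h import *
move_l(jig(-.0362,.0471,.0175),.05)
move_gripper(.03,20);dwell(.3);f0=np.array(read_ft_force());print(f0,read_gripper_width())
hit=False
for k in range(12):
    p=np.array(read_tcp_pos());p[2]=.0175+0
    h=move_l(jig(-.0362+.001*(k+1)+.0005,.0471,.0175),.02,until_force=14);f=np.array(read_ft_force())
    print(k,h,tojig(read_tcp_pos()),np.round(f,1))
    if h or (f-f0)@jx<-9: break
dwell(.3);move_gripper(.058);dwell(.2);print(tojig(read_tcp_pos()),read_t())
wshot("placed2")
i=cv2.imread("pics/placed2.png");cv2.imwrite("pics/placed2_v.png",cv2.resize(i[60:260,130:380],(750,600),interpolation=cv2.INTER_CUBIC))
```

```text
[-0.26677     0.2390578   1.05095647] 0.04605178429723504
0 False [-0.0355  0.0471  0.0175] [-3.6  0.9  3.4]
1 False [-0.0338  0.0472  0.0175] [-2.6 -0.3  3. ]
2 False [-0.0327  0.0471  0.0175] [-3.   1.   3.8]
3 False [-0.0317  0.0471  0.0175] [-3.   1.5  4.2]
4 False [-0.0307  0.0471  0.0175] [-3.2  0.6  3. ]
5 False [-0.0299  0.0471  0.0175] [-4.8  1.   4.6]
6 False [-0.0299  0.0471  0.0175] [-6.6  1.   6. ]
7 False [-0.0299  0.0471  0.0175] [-8.9  0.9  7.9]
8 False [-0.0299  0.0471  0.0174] [-10.8   1.3   9.1]
[-0.0265  0.0471  0.0175] 28.7833
```

View pics/placed2_v.png

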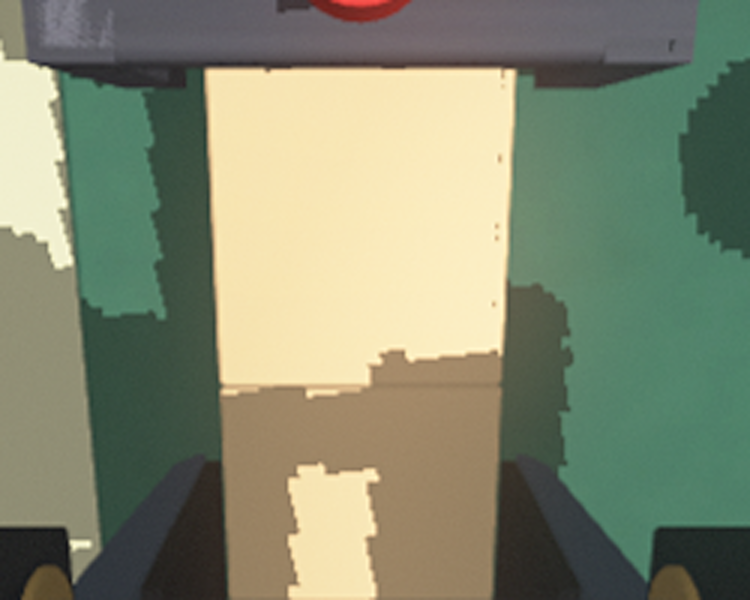

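The faces are butted with only a thin joint line at row 385, and the sides line up. Next I retract and shoot the bolt.

Run:
```python
from h import *
O2=[180,0,JY]
p=np.array(read_tcp_pos());move_l((p+[0,0,.11]).tolist(),.12)
move_gripper(.03,15)
reach(jig(-.083,-.094,.13),O2)
move_l(jig(-.083,-.094,.0395),.1,until_force=8);print(tojig(read_tcp_pos()))
move_gripper(0,15);dwell(.2);print(read_gripper_width(),read_ft_force())
x,y,z=tojig(read_tcp_pos())
print(move_l(jig(x,y+.0760,z),.05,until_force=12),tojig(read_tcp_pos()),read_ft_force(),read_gripper_width())
dwell(.3);print(tojig(read_tcp_pos()),read_t())
```

```text
[-0.0825 -0.0942  0.0401]
0.01334347147477845 [0.93423842 3.01676909 4.51840762]
True [-0.0828 -0.0219  0.04  ] [-0.04169264 -0.5364968   2.88535471] 0.01341166477045269
[-0.0828 -0.0219  0.04  ] 34.4667
```

Run:
```python
from h import *
move_gripper(.022);dwell(.1)
p=np.array(read_tcp_pos());move_l((p+[0,0,.05]).tolist(),.1);move_l((p+[0,0,.22]).tolist(),.2)
reach([.40,-.20,.30],[180,0,180+JY]) if solve_ik([.40,-.20,.30],[180,0,180+JY]) is not None else None
dwell(.3);i,c=wshot("final");t=snapshot("scene");print(read_t())
cv2.imwrite("pics/final_v.png",np.hstack([cv2.resize(i[:,:,::-1],(400,300)),cv2.resize(t[180:290,100:246,::-1],(400,300),interpolation=cv2.INTER_CUBIC)]))
m,cs=blobs(i,(0,130,100),(6,255,255),20)
for k in cs:
    q=cv2.minAreaRect(k)[0];print(np.round(q),tojig(onz(c,*q,.068)))
```

```text
39.55
[381.  99.] [-0.223   0.2131  0.068 ]
[254. 296.] [0.0783 0.0463 0.068 ]
[209. 196.] [-0.0886 -0.0191  0.068 ]
[  5. 233.] [-0.0315 -0.3277  0.068 ]
```

View pics/final_v.png

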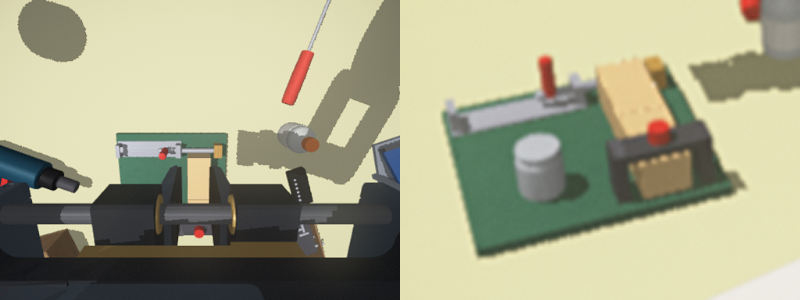

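The block lies flat and butted against the fixed half, and the bolt runs behind it into the keeper. The tin, glue and pickup look undisturbed.

```bash
python3 -c "
from rig import *
print(job_done(),read_t())"
```

```text
the job is handed in; nothing more can be done
the job is handed in; nothing more can be done
```

The job is handed in at about 40 s of the 72 s allowed: the maple block sits flat in the bay, flush against the clamped half, and the bolt went its full 72 mm travel into the keeper; no verdict came back.

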